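# Hand out a bread roll with tongs

## Robot

A 7-joint arm with a two-finger parallel gripper is mounted at the origin on the work surface. World frame = base frame: x ahead of the robot, y to its left, z up, the work surface at z = 0. Lengths are in m, angles in rad, forces in N, time in s.
With the tool pointing down it reaches from about 0.4 to 0.85 m from the base axis. Payload 6.9 kg.
Tool frame: the origin (TCP) lies on the centre line of the jaws, within the pads' length; the fingertips stand 22 mm ahead of it and the grasp point (between the pads) lies 3 mm ahead of it; z points along the fingers, y is the direction in which the jaws open and shut (so a half turn about z gives the same grasp; the last joint's range is limited). The gripper opens to 85 mm and grips with 20 to 120 N. Pads are 22 mm wide; open, the fingers measure 114 mm over their backs; the gripper's body (76 mm by 85 mm) begins 54 mm behind the grasp point. The pads swing forward as they close: fully open they stand 13 mm farther back than shut.
Start: joints at [-1.131, 0.507, -0.238, 1.5, 0.126, 1.149, -0.155], TCP at [0.205, 0.59, 0.253] pointing down, gripper open.
Joint ranges: [-3.08, 3.08], [-0.24, 2.05], [-1.43, 1.35], [0, 2.5], [-1.52, 4.66], [0.17, 1.96], [-2.89, 2.89]. Speed limits (rad/s): [2.39, 2.39, 3.14, 3.14, 3.14, 3.14, 3.14].

## Interface

Orientations are given as a unit quaternion [x, y, z, w].
In Python, from plant import * gives the robot as it stands. The module is installed in compiled form; this text tells all that it offers.
- The arm moves only by the tool jog_arm, never from a script. Its argument "plan" is a list of rows, each an object with "delta_pos": the shift along the world's x, y, z in mm, a list of three; "twist": the turn about the world's z in degrees. In form: [{"delta_pos": [tx, ty, tz], "twist": twist}, ...]. A call has 1 to 10 rows; each row shifts and turns the commanded pose from where the row before left it; what a row does not reach is not made up. A row lasts 1/12 s, in which the tool goes at most 41.7 mm and 7.16 degrees, less where a joint would pass 70% of its speed; a pose out of reach is approached as far as the arm can. A call is refused whole if a number of a shift passes 41.7 or a number of a turn 7.16, either way. A call with a gripper value outside its range is refused whole. "hand" is the finger opening in mm, from 0 to 85.4, set as the call begins (left out, the last holds). The fingers move at their own pace and stop on an object; "newtons" is the grip in N (left out, the last holds). Time passes only in rows, so rows that do not move let the fingers close. It gives the time, the measured TCP pose, the force and the opening at its end, in the units of the state.
- get_state(): the state, without advancing time (a new reading comes with each control period).
- grab_frame(name): name is "scene" or "top" or "wrist"; returns the picture (400x640x3 uint8, red, green, blue); there is no depth.
- get_calibration(name): a dict with "fov_y" (degrees; the focal length in pixels is half the picture's height over the tangent of half this angle, whatever the lens; pixels are square), "cx", "cy" (the principal point, pixels), "rvec" (rotation vector, rad) and "tvec" (3), from world to camera coordinates, as OpenCV has them; the wrist camera has in their place "T_tool_cam" (4x4, takes a point from camera to tool coordinates, whose origin is the TCP and whose axes are the flange's). Camera axes: x right, y down, z forward; pixel columns grow to the right and rows downward; lengths in m; the calibration is good to about 2 mm. A picture is of the moment at which its call begins: read the wrist's pose just before it. get_calibration takes no time and is no camera call.
- close_job(): hands the job in, once; it reports no verdict.
The state is a dict: "t": time; "joints": joint angles; "qd": joint speeds; "joint_efforts": joint torques, N m; "tool_pos": TCP position; "eef_rot": TCP orientation; "wrist_force": force on the tool from outside, world axes, zero at the start; "moment": the same for the moment, N m; "finger_gap": finger opening in m.
Only numpy, scipy, OpenCV 4.12 (cv2) and the standard library are available. Lean on these libraries where they do the work, as an engineer would, in place of code of your own. Each camera call takes 0.05 s, during which the arm holds its last target. There are 200 camera calls.

## Task

You are serving at the handing-out table: first ring for the next person by pressing the desk bell's plunger right down, then pick up the kitchen tongs by their grips, close them on the round bread roll on the board and lift it. Finish while still holding: keep the roll clamped in the tips of the tongs, at least 15 cm above the table top, ready for the person to take. Touch the roll with the tongs only, and leave the other bread and everything else on the table where it is.

Things in the scene. Friction and masses are not known exactly. Their poses are not given: they have to be found in the camera images.
- bell_plunger (a joint): plunger of the desk bell, in m: 0 up, 0.007 pressed down to its stop. Spring: 1.3 N at the top, 4.3 N at the stop; it springs back when let go.
- bell_top (a point): top centre of the desk bell's plunger head: a metal button 18 mm across (flat top 15 mm), 63 mm above the table when up, in the middle of a polished steel dome 74 mm across (48 mm high with its collar) on a black base 86 mm across, fixed to the table. The bell stands left or right of the bread board, the tongs on the other side.
- tongs: spring kitchen tongs lying on the table so that the two steel arms close horizontally: 220 mm long, 30 mm high, 0.12 kg. Origin: underside, on the centre line, midway along the two black rubber grips; x points along the tongs to the open tips, y across, z up as it lies. Hinged head (24 mm across) at x = -100 mm. The arms turn about the head: 1 mm less over the grips is 1.9 mm less between the tips.
- tongs_grip (a point): point in the tongs, on the centre line, midway along the grips, 15 mm above the underside. Each arm's grip is a flat rubber panel 70 mm long and 30 mm high (the tongs' whole height). Here the tongs measure 61 mm over the outsides of the grips when open, 57 mm when squeezed just enough to carry them firmly with the tips still wide open, 52 mm when parallel, 44 mm when shut on the round roll.
- tongs_tip (a point): point in the tongs midway between the tips (tongs x = 90 mm), 15 mm above the underside, 90 mm ahead of point tongs_grip; the roll's middle belongs here. The tips are shallow hollow steel scoops 40 mm long (tongs x 70 to 110 mm) and 30 mm high. Open, the clear gap between their lips is 74 mm and their outsides are 94 mm apart; with the grips squeezed to 57 mm the gap is 66 mm.
- tong_arm_l: the tongs' arm on the +y side, with its grip and tip; origin at its hinge in the head, on the underside; x along the arm. A spring holds it open: it pushes outwards on the grip with about 6.5 N when open, 8.5 N when shut on the roll.
- tong_arm_r: the tongs' arm on the -y side, with its grip and tip, sprung like the other; the two always turn by the same angle. Origin at its hinge in the head, on the underside; x along the arm.
- board: wooden bread board fixed on the table, 140 x 400 x 12 mm; origin at the centre of its underside; x across it (away from the robot), y along its length, z up. Three pieces of bread lie on it in one row along its length, about 120 mm apart, in any order.
- round_roll: the small round bread roll with a cross cut in its top: 54 mm across, 43 mm high, sides upright from 14 to 26 mm above its underside, about 50 g; origin at the centre of its underside, z up. It lies on the board, at the middle or at either end of the row.
- round_roll_center (a point): middle of the round roll, 20 mm above its underside
- finger_roll: long finger roll on the board, 111 x 41 mm, 40 mm high, lying across the board's length; origin at the centre of its underside (bystander)
- bagel: ring-shaped bagel on the board, 88 mm across, 32 mm high; origin at the centre of its underside (bystander)
- mug: white mug, 80 mm across, 95 mm high; origin at the centre of its underside (bystander)
- jam_jar: jam jar with a metal cap, 66 mm across, 95 mm high; origin at the centre of its underside (bystander)
- tin: food tin, 74 mm across, 108 mm high, behind the board; origin at the centre of its underside (bystander)
- tape_roll: roll of packing tape, 104 mm across, 48 mm high; origin at the centre of its underside (bystander)
- paper_plates: stack of paper plates, 180 mm across, 29 mm high; origin at the centre of its underside (bystander)

How it is judged:
On the way, in this order (a step that is already met when the one before it is completed fails the run):
1. the bell's plunger is pressed down to its stop (at least 5.5 of 7 mm) (value of joint bell_plunger above 0.0055 m), for 0.05 s.
2. after that, the tongs are picked up with the gripper (lifted 7 mm or more) (contact force between the fingers and tongs above 1 N and height (world z) of tongs_grip above 0.022 m), for 0.2 s.
3. both tips of the tongs press on the round roll (contact force between each of tong_arm_l, tong_arm_r and round_roll above 0.5 N and x of round_roll_center in the frame of tongs between 0.06 and 0.12 m and z of round_roll_center in the frame of tongs between -0.015 and 0.045 m), for 0.2 s.
At the end, for the whole second after the job is handed in: Gripper holds the tongs; each tip presses on the round roll with over 0.5 N; the roll's middle is within 30 mm of the tips' middle (along the tongs, and in height), over 130 mm above the table, slower than 0.05 m/s; hand off the roll; bell plunger up; bystanders within 30 mm of their places (all of step 3 and contact force between the fingers and tongs above 2 N and height (world z) of round_roll_center above 0.13 m and height (world z) of tongs_grip above 0.08 m and linear speed of round_roll below 0.05 m/s and contact force between each of the fingers, the arm and round_roll below 0.3 N and value of joint bell_plunger below 0.002 m and distance of each of finger_roll, bagel, mug, jam_jar, tin, tape_roll, paper_plates from where it was at the start of the episode below 0.03 m); the arm keeps its last pose, push and grip.
It fails at once if the fingers or the arm touch the round roll (contact force between any of the fingers, the arm and round_roll above 0.3 N).
It fails at once if other bread or another bystander is shifted by more than 30 mm or tipped over (distance of any of finger_roll, bagel, mug, jam_jar, tin, tape_roll, paper_plates from where it was at the start of the episode above 0.03 m or angle between any of finger_roll, bagel, mug, jam_jar, tin's own z axis and vertical above 0.5 rad).
It also fails if it takes over 58 s, if anything falls off the work surface, if the arm or the gripper's body presses on something with over 40 N, if the wrist force passes 120 N, or if a joint passes its speed limit or range.

## Working session

There is one attempt and no reset: what is moved stays moved. The work goes in short steps, Python scripts to look and compute and a tool call to move; the robot and the scene stay as the last step left them, time stands still between calls to the robot, and variables do not carry over. Pictures are saved under pics/ and viewed, about 8 in all and at most 12, crops included, and the job is handed in when it is done.

Besides the shell and the picture viewer there is one more tool, called as name([rows], argument=value, ...), one row to a line, values as JSON. jog_arm: Moves the arm, as the interface text tells. Its arguments: {"type":"object","properties":{"plan":{"type":"array"},"hand":{"type":"number"},"newtons":{"type":"number"}},"required":["plan"]}

```bash
mkdir -p pics; python3 - <<'E'
from plant import *
import cv2,json
print(get_state())
for n in("top","scene","wrist"):
    print(n,get_calibration(n))
for n in("top","scene"):
    cv2.imwrite(f"pics/{n}0.png",grab_frame(n)[:,:,::-1])
E
```

```text
{'t': 0.0, 'joints': array([-1.13149597,  0.50831834, -0.23753336,  1.50110855,  0.12571349,
        1.14887893, -0.1548229 ]), 'qd': array([ 0.00015768,  0.00110436,  0.0017802 , -0.00035625,  0.00142592,
        0.00096659, -0.00033289]), 'joint_efforts': array([-1.24508413e-03, -6.20587277e+01, -2.18679093e+00, -2.49667633e+01,
        1.28193517e-02,  1.17663768e-02, -1.87095856e-05]), 'tool_pos': array([0.2046982 , 0.59005787, 0.25245041]), 'eef_rot': array([ 1.66124051e-01,  9.86104487e-01, -8.52033289e-04, -1.24231924e-04]), 'wrist_force': array([-0.64069733,  0.34951945, -0.89833872]), 'moment': array([ 0.01614525, -0.0588189 ,  0.0043064 ]), 'finger_gap': 0.08523586951015395}
top {'fov_y': 48.6885356344971, 'cx': 314.9918787274942, 'cy': 204.32579855405544, 'rvec': array([ 2.19798513, -2.14544365,  0.11707782]), 'tvec': array([-0.02470192,  0.56479775,  1.61071821])}
scene {'fov_y': 45.16003871101792, 'cx': 311.51438501042213, 'cy': 201.1576512648969, 'rvec': array([ 2.37728575,  0.76942636, -0.29077103]), 'tvec': array([-0.44237775, -0.22453765,  1.88761602])}
wrist {'fov_y': 65.39914050069694, 'cx': 320.74829680116704, 'cy': 203.56047279915146, 'T_tool_cam': array([[-3.09845865e-04, -9.55871092e-01, -2.93786249e-01,
         7.38297238e-02],
       [ 9.99999946e-01, -2.64146577e-04, -1.95229600e-04,
        -2.59374023e-04],
       [ 1.09011699e-04, -2.93786294e-01,  9.55871122e-01,
        -1.20006769e-01],
       [ 0.00000000e+00,  0.00000000e+00,  0.00000000e+00,
         1.00000000e+00]])}
```

View pics/top0.png

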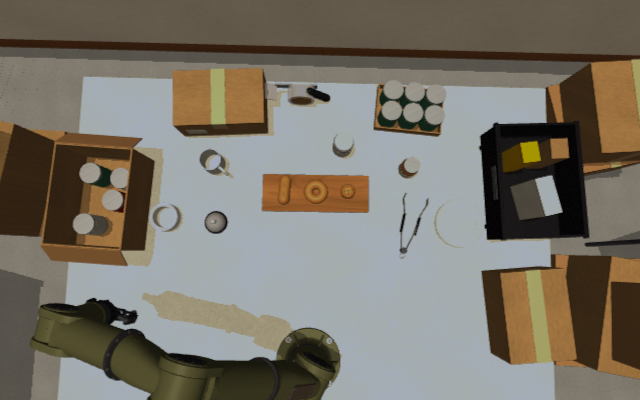

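View pics/scene0.png

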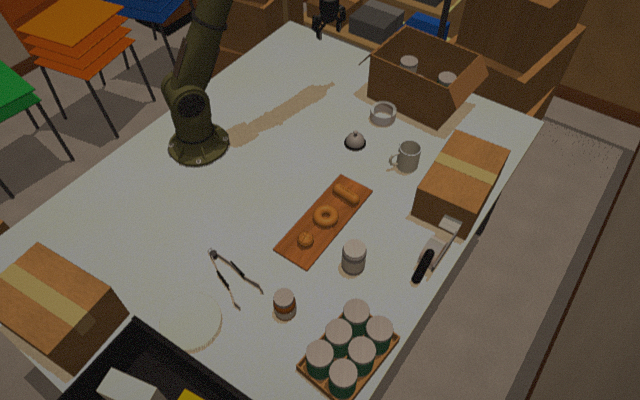

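The top view shows the bell near (216,222), the round roll at (348,190), the tongs' head at (403,250) and tips near (405,198) and (427,202), the jam jar at (411,167), and the plates on the right. Next I'll measure on an enlargement.

```bash
cat > h.py <<'E'
from plant import *
import cv2,numpy as np
from scipy.spatial.transform import Rotation as R
def cam(n,st=None):
    c=get_calibration(n); f=200/np.tan(np.radians(c['fov_y']/2))
    K=np.array([[f,0,c['cx']],[0,f,c['cy']],[0,0,1]])
    if n=='wrist':
        T=np.eye(4);T[:3,:3]=R.from_quat(st['eef_rot']).as_matrix();T[:3,3]=st['tool_pos']
        W=T@np.array(c['T_tool_cam']);return K,W[:3,:3],W[:3,3]
    r=R.from_rotvec(c['rvec']).as_matrix();return K,r.T,-r.T@c['tvec']
def ray(n,u,v,z,st=None):
    K,A,o=cam(n,st);d=A@np.linalg.solve(K,[u,v,1]);return o+d*(z-o[2])/d[2]
def proj(n,p,st=None):
    K,A,o=cam(n,st);q=K@(A.T@(np.array(p)-o));return q[:2]/q[2]
E
python3 - <<'E'
from h import *
for n,u,v,z in[("bell",216,222,.05),("roll",348,190,.04),("head",403,250,.03),("tipL",405,197,.03),("tipR",427,202,.03),("jar",411,165,.095),("tin",343,143,.108),("bagel",316,190,.04),("mug",211,160,.095),("tape",166,217,.048),("plate",462,223,.02)]:
    print(n,ray("top",u,v,z).round(3))
for n,u,v,z in[("bell",355,135,.063),("roll",305,239,.04),("head",212,252,.03)]: print(n,"scene",ray("scene",u,v,z).round(3))
im=cv2.imread("pics/top0.png")
a=cv2.resize(im[180:270,370:450],None,fx=6,fy=6,interpolation=2)
b=cv2.resize(im[195:245,190:240],None,fx=6,fy=6,interpolation=2)
c=cv2.resize(im[165:210,325:375],None,fx=6,fy=6,interpolation=2)
o=np.zeros((570,790,3),np.uint8);o[:540,:480]=a;o[:300,484:784]=b;o[300:570,484:784]=c
cv2.imwrite("pics/crop.png",o)
E
```

```text
bell [0.49  0.348 0.05 ]
roll [ 0.62  -0.132  0.04 ]
head [ 0.404 -0.338  0.03 ]
tipL [ 0.601 -0.345  0.03 ]
tipR [ 0.584 -0.427  0.03 ]
jar [ 0.709 -0.353  0.095]
tin [ 0.78  -0.106  0.108]
bagel [ 0.617 -0.013  0.04 ]
mug [0.709 0.366 0.095]
tape [0.503 0.531 0.048]
plate [ 0.51 -0.56  0.02]
bell scene [0.506 0.338 0.063]
roll scene [ 0.623 -0.137  0.04 ]
head scene [ 0.406 -0.345  0.03 ]
```

View pics/crop.png

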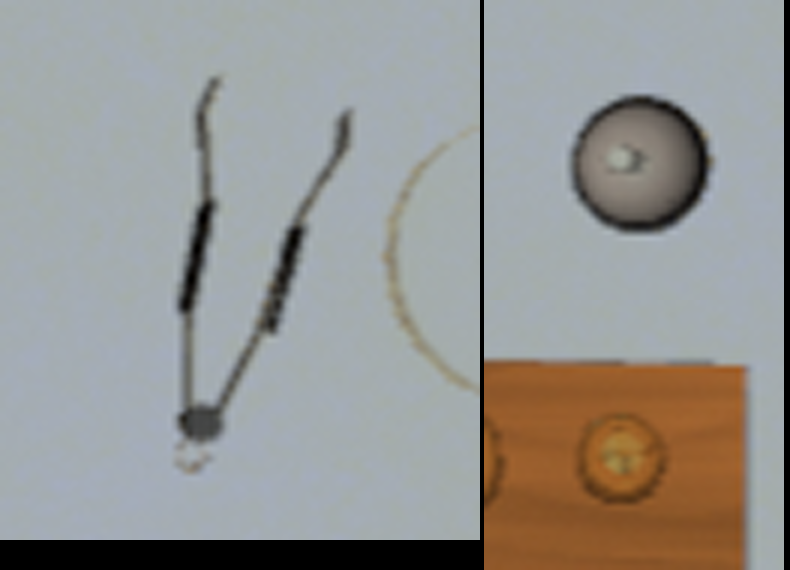

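```bash
python3 - <<'E'
from h import *
b=ray("top",213.5,221.3,.063);b0=ray("top",216,222.2,.01)
h=ray("top",403.7,250.3,.03);g=ray("top",410,224.6,.03);t=ray("top",417,195.8,.03);r=ray("top",325+(620-484)/6,165+158/6,.045)
print(b,b0,h,g,t,r)
for p,q in((h,t),(h,g),(g,t)): print(np.linalg.norm(q-p),np.degrees(np.arctan2(*(q-p)[1::-1])))
print([ray("top",*p,.012).round(3) for p in((263,174),(369,176),(369,213),(263,212))])
print(R.from_quat(get_state()['eef_rot']).as_matrix().round(3))
E
```

```text
[0.49113638 0.35408453 0.063     ] [0.49108113 0.35648393 0.01      ] [ 0.40343102 -0.34078305  0.03      ] [ 0.49845363 -0.36376494  0.03      ] [ 0.60630139 -0.3896268   0.03      ] [ 0.61465332 -0.13019672  0.045     ]
0.20866744190922037 -13.537080121903994
0.09776228787850451 -13.596296176578699
0.1109052522683207 -13.484881541260233
[array([0.677, 0.188, 0.012]), array([ 0.679, -0.212,  0.012]), array([ 0.539, -0.214,  0.012]), array([0.533, 0.182, 0.012])]
[[-0.945  0.328 -0.   ]
 [ 0.328  0.945 -0.002]
 [-0.    -0.002 -1.   ]]
```

jog_arm([
  {"delta_pos": [28, -23.6, -8], "twist": 0.56},
  {"delta_pos": [28, -23.6, -8], "twist": 0.56},
  {"delta_pos": [28, -23.6, -8], "twist": 0.56},
  {"delta_pos": [28, -23.6, -8], "twist": 0.56},
  {"delta_pos": [28, -23.6, -8], "twist": 0.56},
  {"delta_pos": [28, -23.6, -8], "twist": 0.56},
  {"delta_pos": [28, -23.6, -8], "twist": 0.56},
  {"delta_pos": [28, -23.6, -8], "twist": 0.56},
  {"delta_pos": [28, -23.6, -8], "twist": 0.56},
  {"delta_pos": [28, -23.6, -8], "twist": 0.56},
], hand=0, newtons=40)

```text
t: 0.93
tool_pos: [0.4858, 0.3529, 0.1726]
eef_rot: [0.118, 0.993, -0.0, -0.0]
wrist_force: [-0.1, -0.6, 0.6]
finger_gap: -0.0002
```

jog_arm([
  {"delta_pos": [0, 0, 0], "twist": 0},
  {"delta_pos": [0, 0, 0], "twist": 0},
  {"delta_pos": [0, 0, 0], "twist": 0},
  {"delta_pos": [0, 0, 0], "twist": 0},
])

```text
t: 1.27
tool_pos: [0.4837, 0.3557, 0.1733]
eef_rot: [0.117, 0.993, 0.0, -0.0]
wrist_force: [-0.8, 0.3, -0.0]
finger_gap: -0.0
```

```bash
python3 - <<'E'
from h import *
s=get_state();print(s['tool_pos'],s['finger_gap'],s['wrist_force'])
im=grab_frame("wrist")[:,:,::-1].copy();cv2.imwrite("pics/w1.png",im)
print(proj("wrist",[.491,.354,.063],s),proj("wrist",s['tool_pos']+[0,0,-.022],s))
E
```

```text
[0.48367704 0.35573824 0.17334859] -3.45203830278769e-05 [-0.77073019  0.29955985 -0.00839527]
[321.22545874 216.59720841] [321.55451919 260.74702428]
```

View pics/w1.png

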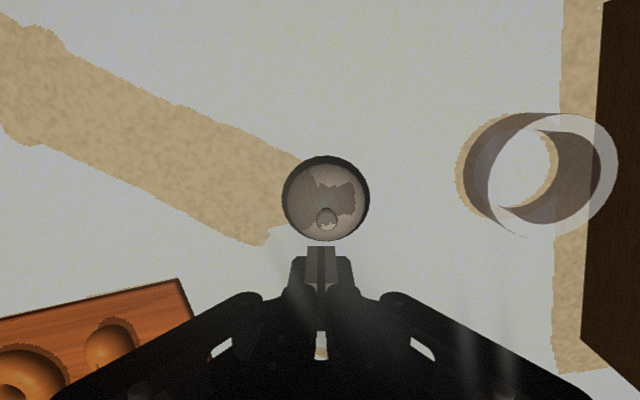

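The wrist view shows the plunger head at about (326.5,216), against my prediction of (321,217). It is about 3.5 mm off.

```bash
python3 - <<'E'
from h import *
s=get_state();p=ray("wrist",326.5,216,.063,s);print(p,p-s['tool_pos'],ray("wrist",325.5,198,.01,s))
E
```

```text
[0.49148121 0.35830925 0.063     ] [ 0.00788167  0.00239508 -0.11047784] [0.49202592 0.3582049  0.01      ]
```

jog_arm([
  {"delta_pos": [8, 2, -20], "twist": 0},
  {"delta_pos": [0, 0, -30], "twist": 0},
  {"delta_pos": [0, 0, -25], "twist": 0},
  {"delta_pos": [0, 0, -5], "twist": 0},
  {"delta_pos": [0, 0, 0], "twist": 0},
  {"delta_pos": [0, 0, -5], "twist": 0},
  {"delta_pos": [0, 0, -4], "twist": 0},
  {"delta_pos": [0, 0, -3], "twist": 0},
  {"delta_pos": [0, 0, 0], "twist": 0},
])

```text
t: 2.07
tool_pos: [0.4933, 0.3574, 0.0821]
eef_rot: [0.118, 0.993, 0.001, 0.001]
wrist_force: [0.2, 1.3, 2.5]
finger_gap: -0.0002
```

jog_arm([
  {"delta_pos": [0, 0, -3], "twist": 0},
  {"delta_pos": [0, 0, -2], "twist": 0},
  {"delta_pos": [0, 0, 0], "twist": 0},
  {"delta_pos": [0, 0, 0], "twist": 0},
])

```text
t: 2.4
tool_pos: [0.4933, 0.3574, 0.078]
eef_rot: [0.118, 0.993, 0.001, 0.001]
wrist_force: [-1.6, -0.7, 12.5]
finger_gap: -0.0002
```

The bell is at its stop: TCP z is 0.078 with 12.5 N, against 4.3 N for the spring. I'll lift off and go to the tongs.

jog_arm([
  {"delta_pos": [0, 0, 10], "twist": 0},
  {"delta_pos": [0, 0, 30], "twist": 0},
  {"delta_pos": [0, 0, 40], "twist": 0},
  {"delta_pos": [0, -20, 30], "twist": 0},
  {"delta_pos": [0, -36, 10], "twist": 0},
  {"delta_pos": [0, -40, 0], "twist": 0},
  {"delta_pos": [0, -40, 0], "twist": 0},
  {"delta_pos": [0, -40, 0], "twist": 0},
  {"delta_pos": [0, -40, 0], "twist": 0},
  {"delta_pos": [0, -40, 0], "twist": 0},
], hand=85)

```text
t: 3.23
tool_pos: [0.4921, 0.0982, 0.1966]
eef_rot: [0.118, 0.993, -0.0, -0.0]
wrist_force: [0.9, -0.0, 0.6]
finger_gap: 0.0852
```

jog_arm([
  {"delta_pos": [0, -40, 0], "twist": 0},
  {"delta_pos": [0, -40, 0], "twist": 0},
  {"delta_pos": [0, -40, 0], "twist": 0},
  {"delta_pos": [0, -40, 0], "twist": 0},
  {"delta_pos": [0, -40, 0], "twist": 0},
  {"delta_pos": [0, -40, 0], "twist": 0},
  {"delta_pos": [0, -40, 0], "twist": 0},
  {"delta_pos": [0, -40, 0], "twist": 0},
  {"delta_pos": [0, -40, 0], "twist": 0},
  {"delta_pos": [0, -40, 0], "twist": 0},
])

```text
t: 4.07
tool_pos: [0.4919, -0.3016, 0.1965]
eef_rot: [0.118, 0.993, -0.0, -0.0]
wrist_force: [1.3, -0.3, -0.3]
finger_gap: 0.0852
```

jog_arm([
  {"delta_pos": [0, -30, 0], "twist": 0},
  {"delta_pos": [0, 0, 0], "twist": 0},
  {"delta_pos": [0, 0, 0], "twist": 0},
  {"delta_pos": [0, 0, 0], "twist": 0},
])

```text
t: 4.4
tool_pos: [0.4925, -0.3287, 0.1961]
eef_rot: [0.118, 0.993, 0.001, -0.0]
wrist_force: [0.5, 0.4, -0.1]
finger_gap: 0.085
```

```bash
python3 - <<'E'
from h import *
s=get_state();print(s['tool_pos'],s['joints'].round(2),s['finger_gap'],s['wrist_force'])
im=grab_frame("wrist")[:,:,::-1].copy();cv2.imwrite("pics/w2.png",im)
print(proj("wrist",[.5005,-.364,.03],s))
E
```

```text
[ 0.49252014 -0.32873826  0.1960931 ] [ 0.64  0.5  -0.14  1.67  0.08  0.97  1.8 ] 0.0850385536064162 [ 0.53484401  0.37437465 -0.14837594]
[287.34961367 205.65216969]
```

View pics/w2.png

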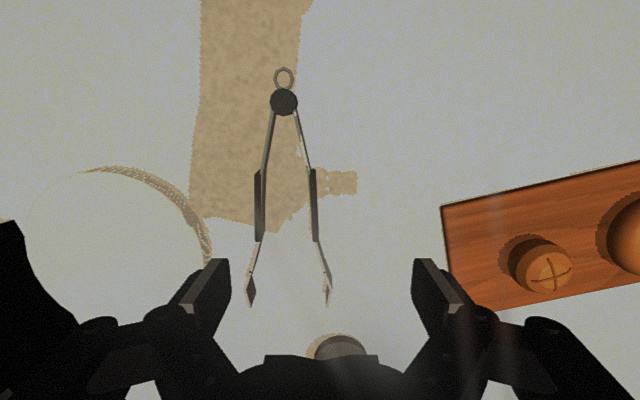

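The wrist view shows the tongs' head at (284,102), grips centred near (286,205) against a predicted (287,206), and the roll's cross at (548,268).

```bash
python3 - <<'E'
from h import *
s=get_state()
h=ray("wrist",284,102,.03,s);g=ray("wrist",286.3,205,.03,s);t=ray("wrist",289,290,.025,s);r=ray("wrist",548,268,.055,s)
print(h,g,t,r,s['tool_pos'])
for p,q in((h,t),(h,g),(g,t)): print(np.linalg.norm(q-p),np.degrees(np.arctan2(*(q-p)[1::-1])))
m=R.from_quat(s['eef_rot']).as_matrix();print(np.degrees(np.arctan2(-m[0,1],m[1,1])))
E
```

```text
[ 0.40867197 -0.34115277  0.03      ] [ 0.50011193 -0.36412232  0.03      ] [ 0.59400114 -0.38739754  0.025     ] [ 0.61009743 -0.13730896  0.055     ] [ 0.49286045 -0.32802763  0.19626486]
0.1910771518613724 -14.010774824222297
0.09428078410825604 -14.100837984286377
0.09686030587260201 -13.922993136532602
-13.447041237240203
```

jog_arm([
  {"delta_pos": [9, -36, 0], "twist": -0.3},
  {"delta_pos": [0, 0, -35], "twist": 0},
  {"delta_pos": [0, 0, -35], "twist": 0},
  {"delta_pos": [0, 0, -30], "twist": 0},
  {"delta_pos": [0, 0, -25], "twist": 0},
  {"delta_pos": [0, 0, -20], "twist": 0},
  {"delta_pos": [0, 0, -15], "twist": 0},
  {"delta_pos": [0, 0, -8], "twist": 0},
  {"delta_pos": [0, 0, -4], "twist": 0},
  {"delta_pos": [0, 0, 0], "twist": 0},
])

```text
t: 5.28
tool_pos: [0.5021, -0.3644, 0.0241]
eef_rot: [0.12, 0.993, 0.0, -0.0]
wrist_force: [-0.2, 0.3, 0.2]
finger_gap: 0.0852
```

jog_arm([
  {"delta_pos": [0, 0, 0], "twist": 0},
  {"delta_pos": [0, 0, 0], "twist": 0},
])

```text
t: 5.45
tool_pos: [0.5025, -0.3657, 0.0255]
eef_rot: [0.12, 0.993, -0.0, 0.001]
wrist_force: [-0.8, 0.7, 0.0]
finger_gap: 0.0849
```

jog_arm([
  {"delta_pos": [0, 0, 0], "twist": 0},
  {"delta_pos": [0, 0, 0], "twist": 0},
  {"delta_pos": [0, 0, 0], "twist": 0},
  {"delta_pos": [0, 0, 0], "twist": 0},
  {"delta_pos": [0, 0, 0], "twist": 0},
  {"delta_pos": [0, 0, 0], "twist": 0},
], hand=57, newtons=40)

```text
t: 5.95
tool_pos: [0.5021, -0.3675, 0.0259]
eef_rot: [0.121, 0.993, -0.001, 0.001]
wrist_force: [-1.0, -1.6, 7.8]
finger_gap: 0.0574
```

jog_arm([
  {"delta_pos": [0, 0, 5], "twist": 0},
  {"delta_pos": [0, 0, 10], "twist": 0},
  {"delta_pos": [0, 0, 15], "twist": 0},
  {"delta_pos": [0, 0, 20], "twist": 0},
  {"delta_pos": [0, 0, 20], "twist": 0},
  {"delta_pos": [0, 0, 20], "twist": 0},
  {"delta_pos": [0, 0, 10], "twist": 0},
  {"delta_pos": [0, 0, 0], "twist": 0},
  {"delta_pos": [0, 0, 0], "twist": 0},
])

```text
t: 6.7
tool_pos: [0.5018, -0.3654, 0.1245]
eef_rot: [0.12, 0.993, -0.0, 0.0]
wrist_force: [0.5, -0.3, -2.0]
finger_gap: 0.0566
```

```bash
python3 - <<'E'
from h import *
s=get_state();print(s['tool_pos'],s['finger_gap'],s['wrist_force'],s['moment'])
im=grab_frame("wrist")[:,:,::-1].copy();cv2.imwrite("pics/w3.png",im)
E
```

```text
[ 0.50182405 -0.3653697   0.12454096] 0.05657187768124676 [ 0.53168827 -0.29456391 -1.97612421] [-0.03654477  0.03062943  0.00427267]
```

View pics/w3.png

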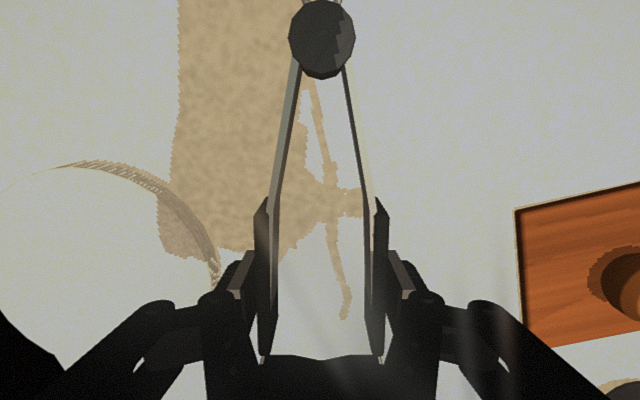

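The tongs are held and lifted with the grips at 56.6 mm. Next I'll hover over the roll, with the tongs' underside at about 0.10 m.

jog_arm([
  {"delta_pos": [2.3, 25, 0], "twist": 0},
  {"delta_pos": [2.3, 25, 0], "twist": 0},
  {"delta_pos": [2.3, 25, 0], "twist": 0},
  {"delta_pos": [2.3, 25, 0], "twist": 0},
  {"delta_pos": [2.3, 25, 0], "twist": 0},
  {"delta_pos": [2.3, 25, 0], "twist": 0},
  {"delta_pos": [2.3, 25, 0], "twist": 0},
  {"delta_pos": [2.3, 25, 0], "twist": 0},
  {"delta_pos": [2.3, 25, 0], "twist": 0},
  {"delta_pos": [2.3, 25, 0], "twist": 0},
])

```text
t: 7.58
tool_pos: [0.5239, -0.1141, 0.1228]
eef_rot: [0.12, 0.993, 0.0, -0.001]
wrist_force: [-0.7, -0.2, -0.9]
finger_gap: 0.0572
```

jog_arm([
  {"delta_pos": [0, 3, 0], "twist": 0},
  {"delta_pos": [0, 0, 0], "twist": 0},
  {"delta_pos": [0, 0, 0], "twist": 0},
  {"delta_pos": [0, 0, 0], "twist": 0},
])

```text
t: 7.92
tool_pos: [0.5242, -0.1139, 0.1236]
eef_rot: [0.121, 0.993, -0.0, -0.001]
wrist_force: [0.7, -0.8, -0.9]
finger_gap: 0.057
```

```bash
python3 - <<'E'
from h import *
s=get_state();print(s['tool_pos'],s['finger_gap'],s['wrist_force'])
a=grab_frame("top")[:,:,::-1].copy();b=grab_frame("scene")[:,:,::-1].copy()
cv2.imwrite("pics/t4.png",a);cv2.imwrite("pics/s4.png",b)
o=np.zeros((600,800,3),np.uint8)
o[:,:398]=cv2.resize(a[165:265,310:376],(398,600),interpolation=2)
o[:480,402:]=cv2.resize(b[180:276,240:320],(398,480),interpolation=2)
cv2.imwrite("pics/c4.png",o)
E
```

```text
[ 0.52424215 -0.11389041  0.12362167] 0.05703992819715286 [ 0.69985418 -0.77709845 -0.94056684]
```

View pics/c4.png

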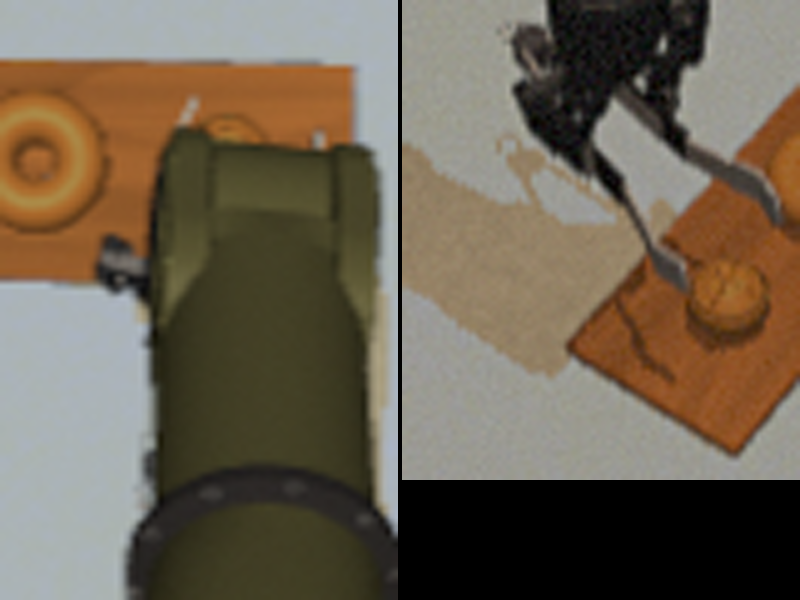

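Both tips are visible in the top view at about (341.8,181.6) and (362.9,187.9). In the scene view they are at (297.3,237.6) and (315.6,225). I'll compare both with the model.

```bash
python3 - <<'E'
from h import *
tp=np.array([.5242,-.1139,.1236]);c,s_=np.cos(np.radians(13.8)),np.sin(np.radians(13.8))
def P(x,y,z): return [tp[0]+c*x+s_*y,tp[1]-s_*x+c*y,tp[2]-.0255+z]
for y in(36,-36): print("model top",proj("top",P(.110,y/1e3,.03)),"scene low",proj("scene",P(.11,y/1e3,0)),"scene hi",proj("scene",P(.11,y/1e3,.03)))
L=ray("top",341.8,181.6,.128);Rr=ray("top",362.9,187.9,.128)
m=(L+Rr)/2;print(L,Rr,m,np.linalg.norm(L-Rr),np.degrees(np.arctan2((Rr-L)[0],-(Rr-L)[1])))
print("tips ctr",m-.02*np.array([c,-s_,0]), "model",P(.09,0,.03))
for p in((.612,-.1335,.055),(.615,-.131,.055)): print("roll top",proj("top",p),"scene",proj("scene",p))
# roll from initial images: circle/colour fit
for n,box in(("top",(335,178,362,202)),("scene",(292,226,318,252))):
    im=cv2.imread(f"pics/{n}0.png")[box[1]:box[3],box[0]:box[2]]
    cv2.imwrite(f"pics/r_{n}.png",cv2.resize(im,None,fx=14,fy=14,interpolation=2))
a=cv2.imread("pics/r_top.png");b=cv2.imread("pics/r_scene.png");h=max(a.shape[0],b.shape[0])
o=np.zeros((h,a.shape[1]+b.shape[1]+5,3),np.uint8);o[:a.shape[0],:a.shape[1]]=a;o[:b.shape[0],a.shape[1]+5:]=b;cv2.imwrite("pics/r.png",o);print(a.shape,o.shape)
E
```

```text
model top [342.55891899 180.99185136] scene low [314.50979582 224.49872957] scene hi [314.37808109 218.90256298]
model top [362.43515895 186.33744243] scene low [296.75738596 236.87418838] scene hi [296.33767523 231.37108863]
[ 0.63740829 -0.10256281  0.128     ] [ 0.61697294 -0.17680959  0.128     ] [ 0.62719062 -0.1396862   0.128     ] 0.07700771069341235 -15.388792898728363
tips ctr [ 0.60776793 -0.13491553  0.128     ] model [np.float64(0.6116020851918672), np.float64(-0.13536801118207228), np.float64(0.1281)]
roll top [348.77633643 191.71656788] scene [302.58265012 234.04211651]
roll top [348.10743123 190.8876643 ] scene [303.79359359 233.96689467]
(336, 378, 3) (364, 747, 3)
```

View pics/r.png

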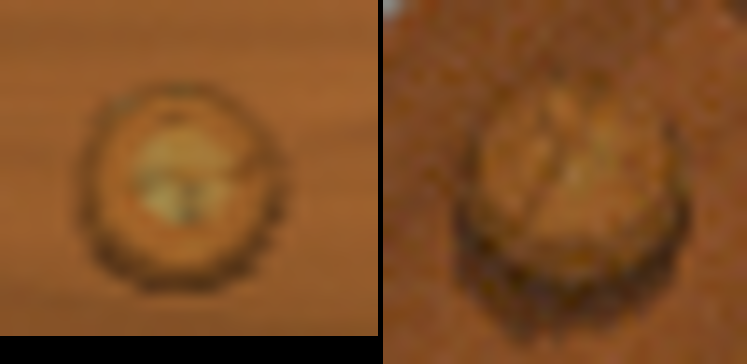

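```bash
python3 - <<'E'
from h import *
print(ray("top",347.8,191,.036),ray("scene",305.5,238.5,.033),ray("scene",304.5,234.8,.055))
for p in((.613,-.132,.033),(.611,-.132,.033),(.617,-.132,.033),): print(proj("top",p),proj("scene",p))
E
```

```text
[ 0.61711619 -0.13137698  0.036     ] [ 0.6206459  -0.13042536  0.033     ] [ 0.61878726 -0.13226911  0.055     ]
[347.88428868 192.20987921] [303.32855016 237.68987091]
[347.87552806 192.74427979] [302.83736805 237.39259467]
[347.90180341 191.14147562] [304.31233468 238.285283  ]
```

The model agrees with both views to about a pixel, so the tongs are not pitched. The roll is at about (0.616,-0.132), so I'll shift (+4,+3), descend part way and look.

jog_arm([
  {"delta_pos": [4, 3, 0], "twist": 0},
  {"delta_pos": [0, 0, -15], "twist": 0},
  {"delta_pos": [0, 0, -15], "twist": 0},
  {"delta_pos": [0, 0, -15], "twist": 0},
  {"delta_pos": [0, 0, -9], "twist": 0},
  {"delta_pos": [0, 0, 0], "twist": 0},
  {"delta_pos": [0, 0, 0], "twist": 0},
])

```text
t: 8.6
tool_pos: [0.5288, -0.1096, 0.0701]
eef_rot: [0.121, 0.993, 0.0, -0.0]
wrist_force: [0.5, 0.1, -0.3]
finger_gap: 0.0572
```

```bash
python3 - <<'E'
from h import *
s=get_state();print(s['tool_pos'],s['finger_gap'],s['wrist_force'])
a=grab_frame("top")[:,:,::-1].copy();b=grab_frame("scene")[:,:,::-1].copy()
cv2.imwrite("pics/t5.png",a);cv2.imwrite("pics/s5.png",b)
o=np.zeros((520,800,3),np.uint8)
o[:,:390]=cv2.resize(a[172:212,330:360+10][:, :30+10],(390,520),interpolation=2)[:520] if 0 else cv2.resize(a[172:224,330:369],(390,520),interpolation=2)
o[:480,400:]=cv2.resize(b[210:258,280:320],(400,480),interpolation=2)
cv2.imwrite("pics/c5.png",o)
E
```

```text
[ 0.52876697 -0.10964725  0.07009982] 0.057223825109610486 [ 0.50991521  0.10347322 -0.28064992]
```

View pics/c5.png

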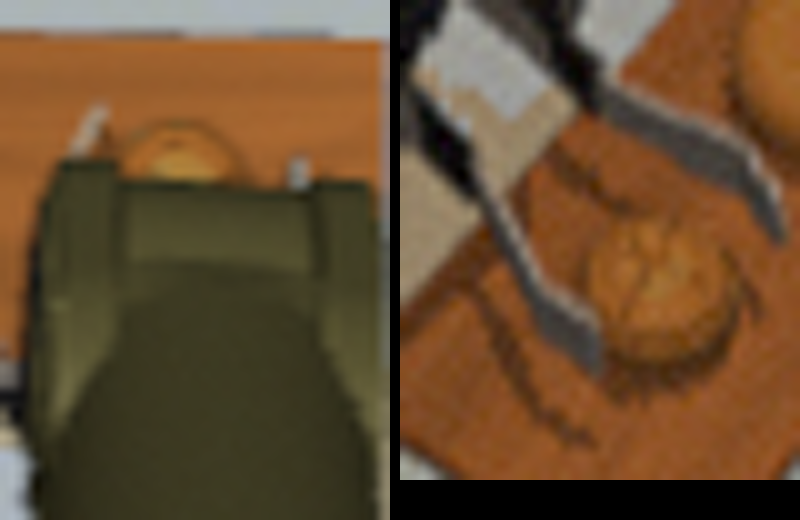

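In the top view the tips' middle is at about (187,187) in the crop, and the roll, corrected for parallax, is at about (187,192). It is centred, so I'll descend the rest of the way.

jog_arm([
  {"delta_pos": [0, 0, -8], "twist": 0},
  {"delta_pos": [0, 0, -8], "twist": 0},
  {"delta_pos": [0, 0, -6], "twist": 0},
  {"delta_pos": [0, 0, -5], "twist": 0},
  {"delta_pos": [0, 0, 0], "twist": 0},
  {"delta_pos": [0, 0, 0], "twist": 0},
])

```text
t: 9.2
tool_pos: [0.5285, -0.1094, 0.0428]
eef_rot: [0.12, 0.993, 0.0, -0.001]
wrist_force: [-0.7, 0.2, -0.3]
finger_gap: 0.0573
```

jog_arm([
  {"delta_pos": [0, 0, 1], "twist": 0},
  {"delta_pos": [0, 0, 1], "twist": 0},
  {"delta_pos": [0, 0, 0], "twist": 0},
  {"delta_pos": [0, 0, 0], "twist": 0},
], hand=49)

```text
t: 9.53
tool_pos: [0.529, -0.1096, 0.0457]
eef_rot: [0.12, 0.993, -0.0, 0.0]
wrist_force: [-0.2, -1.0, -0.2]
finger_gap: 0.0495
```

jog_arm([
  {"delta_pos": [0, 0, 1], "twist": 0},
  {"delta_pos": [0, 0, 0], "twist": 0},
  {"delta_pos": [0, 0, 0], "twist": 0},
  {"delta_pos": [0, 0, 0], "twist": 0},
  {"delta_pos": [0, 0, 0], "twist": 0},
  {"delta_pos": [0, 0, 0], "twist": 0},
  {"delta_pos": [0, 0, 0], "twist": 0},
], hand=38)

```text
t: 10.12
tool_pos: [0.5288, -0.1095, 0.0463]
eef_rot: [0.12, 0.993, -0.0, 0.0]
wrist_force: [-0.2, -0.3, -0.3]
finger_gap: 0.0436
```

The fingers stopped at 43.6 mm, which means the tongs are shut on the roll. Lifting.

jog_arm([
  {"delta_pos": [0, 0, 4], "twist": 0},
  {"delta_pos": [0, 0, 8], "twist": 0},
  {"delta_pos": [0, 0, 12], "twist": 0},
  {"delta_pos": [0, 0, 15], "twist": 0},
  {"delta_pos": [0, 0, 15], "twist": 0},
  {"delta_pos": [0, 0, 15], "twist": 0},
  {"delta_pos": [0, 0, 15], "twist": 0},
  {"delta_pos": [0, 0, 15], "twist": 0},
  {"delta_pos": [0, 0, 15], "twist": 0},
  {"delta_pos": [0, 0, 15], "twist": 0},
])

```text
t: 10.95
tool_pos: [0.5285, -0.1095, 0.1768]
eef_rot: [0.12, 0.993, -0.0, 0.0]
wrist_force: [0.4, -0.6, -1.8]
finger_gap: 0.0434
```

jog_arm([
  {"delta_pos": [0, 0, 15], "twist": 0},
  {"delta_pos": [0, 0, 12], "twist": 0},
  {"delta_pos": [0, 0, 8], "twist": 0},
  {"delta_pos": [0, 0, 4], "twist": 0},
  {"delta_pos": [0, 0, 0], "twist": 0},
  {"delta_pos": [0, 0, 0], "twist": 0},
  {"delta_pos": [0, 0, 0], "twist": 0},
  {"delta_pos": [0, 0, 0], "twist": 0},
  {"delta_pos": [0, 0, 0], "twist": 0},
  {"delta_pos": [0, 0, 0], "twist": 0},
])

```text
t: 11.78
tool_pos: [0.5286, -0.1095, 0.2138]
eef_rot: [0.12, 0.993, 0.0, -0.0]
wrist_force: [-0.6, 0.1, -1.5]
finger_gap: 0.0432
```

```bash
python3 - <<'E'
from h import *
s=get_state();print(s['tool_pos'],s['finger_gap'],s['wrist_force'])
b=grab_frame("scene")[:,:,::-1].copy()
t=s['tool_pos'];print(proj("scene",[t[0]+.0874,t[1]-.0215,t[2]-.0105]))
cv2.imwrite("pics/c6.png",cv2.resize(b[90:270,240:420],(600,600),interpolation=2))
E
```

```text
[ 0.52864511 -0.10948516  0.21382768] 0.04316912126010772 [-0.64079467  0.07363932 -1.48993036]
[302.52477605 206.01921083]
```

View pics/c6.png

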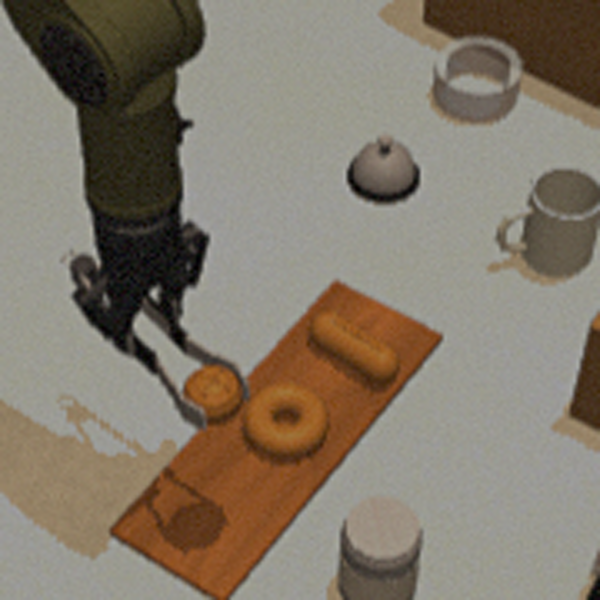

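The roll is clamped between the tips at full-frame (304,208), against a predicted (302.5,206). Nothing else has moved and the plunger is up, so I'm handing in.

```bash
python3 -c "
from plant import *
print(close_job());s=get_state();print(s['t'],s['tool_pos'],s['finger_gap'])"
```

```text
the job is handed in; nothing more can be done
None
the job is handed in; nothing more can be done
```

I rang the bell, picked up the tongs by their grips, closed them on the round roll and lifted it. I handed in at about 12 s of the 58 s, still holding it.

- **Bell:** the plunger was down at its stop. The tool stood at the stop height with 12.5 N on it, against 4.3 N for the spring. In the last picture the plunger is up again.
- **Tongs and roll:** the fingers stopped at 43.6 mm and then read 43.2 mm, where 44 mm was expected for shut on the roll. After the lift the roll sat between the tips within 2 pixels of where I predicted, with its middle about 0.20 m above the table.
- **Other things on the table:** in the last view, the finger roll, bagel, mug, tape and tin looked unmoved. The jam jar and plates were outside that picture, so I did not check them at the end, but the arm passed well clear of both.

**Disagreements:**
- The cameras disagreed by up to 7 mm on where the roll lay. A closer look just before the final descent settled it.
- The fingertips probably brushed the table (about 8 N) as they closed on the tongs' grips, well under the limits.

The hand-in gave no verdict, and no state could be read after it.

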